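# Press a label holder home behind the lip of a bottle shelf

### The job

Take the long label holder out of its stand and push its blade down into the slot behind the lip on the front edge of the low bottle shelf, between the two end blocks, with its card facing out over the lip towards the robot. Press it fully home against the sprung strip in the slot, until its shoulder sits down on the lip, and finish while still holding it pressed down with the fingers: let go and it springs up. Leave the short label holder, the two bottles and the beaker where they are.

Things in the scene. Friction and masses are not known exactly. Their poses are not given: they have to be found in the camera images.
- holder: Long white label holder, 60 g, upright in either slot of the stand, shoulder on its top. Origin: middle of the shoulder's underside; z up, y along its length, card on the -x side (facing the robot). Blade below: 4 mm thick (x), 90 long, reaching 36 mm down, round lower edge. Shoulder 14 x 90 mm, 0 to 8 mm up. Window frame above: 10 mm thick (x), 64 long, 8 to 50 mm up.
- card (a point): Centre of the brown card on the long holder's frame: 5 mm to the -x side of the holder's middle plane, 30 mm above its origin. The frame is gripped from above, across its 10 mm thickness.
- spare: The short label holder, same heights and thicknesses, but blade and shoulder only 50 mm long and frame 40 mm long; origin as for the long one. Stands in the other slot of the stand; to be left there.
- stand: Fixed grey block, 150 (x) by 120 (y) by 50 mm high, origin at the centre of its underside. Two slots along its y, 45 mm either side of its middle, each 7 mm wide, 96 mm long, 42 mm deep.
- shelf: Low fixed bottle shelf. Origin: on the table straight below the label slot's centre; x points back over the shelf, y along its front edge. Flat top at 85 mm, from x 4 to 204, y -130 to 130 mm. Before it stands a 6 mm thick aluminium lip, y -65 to 65 mm, top also at 85 mm. When home, the holder's shoulder lies on lip and shelf edge: its origin is then at 85 mm height.
- strip (a joint): Sprung dark steel strip in the slot: metres pressed down from rest (0). At rest its top is 58 mm above the table, so the blade meets it 9 mm before the holder is home. It pushes up with 3 N at rest, 0.5 N more per mm: 7.5 N with the holder home (0.009).
- bottle_a: Amber bottle, 60 mm across, 100 mm high, standing on the back half of the shelf (its middle 100 to 130 mm behind the slot); origin at its base.
- bottle_b: Clear jar, 60 mm across, 85 mm high, standing on the back half of the shelf (its middle 100 to 130 mm behind the slot); origin at its base.
- beaker: Glass beaker, 70 mm across, 90 mm high, standing on the table beyond the stand; origin at its base.
- slot (a point): Centre of the slot's open mouth, 85 mm above the shelf's origin. The slot between lip and shelf is 8 mm wide (shelf's x -4 to 4 mm), mouth edges rounded to 3 mm, its length 110 mm between end blocks (y -55 to 55 mm) that rise to 84 mm.
Not all that is in view belongs to the job. What is shaped like the holder but red is not meant.

How it is judged:
On the way, in this order (a step that is already met when the one before it is completed fails the run):
1. the long holder is lifted clear of the stand, in the fingers (height (world z) of holder above 0.095 m and contact force between the fingers and holder above 1 N and contact force between holder and stand below 0.05 N), for 0.1 s.
2. its blade is behind the lip, at least 10 mm down in the slot (z of holder in the frame of shelf below 0.111 m and x of holder in the frame of shelf between -0.006 and 0.006 m and y of holder in the frame of shelf between -0.013 and 0.013 m), for 0.1 s.
At the end, for the whole second after the job is handed in: The long holder is in the slot behind the lip, card to the front, upright within 7 degrees, its shoulder within 2.5 mm of the lip top, the strip pressed down at least 6.5 mm, and the fingers still hold it there, still (z of holder in the frame of shelf below 0.0875 m and x of holder in the frame of shelf between -0.0045 and 0.0045 m and y of holder in the frame of shelf between -0.013 and 0.013 m and x of card in the frame of shelf below 0 m and angle between holder's own z axis and vertical below 0.12 rad and value of joint strip above 0.0065 m and contact force between the fingers and holder above 1 N and linear speed of holder below 0.02 m/s); the arm keeps its last pose, push and grip.
It fails at once if the short holder is lifted or shoved more than 15 mm (distance of spare from where it was at the start of the episode above 0.015 m).
It fails at once if a bottle on the shelf is shifted more than 20 mm (distance of any of bottle_a, bottle_b from where it was at the start of the episode above 0.02 m).
It fails at once if the beaker is shifted more than 20 mm (distance of beaker from where it was at the start of the episode above 0.02 m).
It also fails if it takes over 37 s, if anything falls off the work surface, if the arm or the gripper's body presses on something with over 40 N, if the wrist force passes 120 N, or if a joint passes its speed limit or range.

### The arm

A 6-joint arm with a two-finger parallel gripper is mounted at the origin on the work surface. World frame = base frame: x ahead of the robot, y to its left, z up, the work surface at z = 0. Lengths are in m, angles in rad, forces in N, time in s.
With the tool pointing down it reaches from about 0.375 to 0.975 m from the base axis. Payload 3.8 kg.
Tool frame: the origin (TCP) lies midway between the tips of the shut fingers; the grasp point (between the pads) lies 19 mm behind it; z points along the fingers, y is the line along which they close (so a half turn about z gives the same grasp; the last joint's range is limited). The gripper opens to 85 mm and grips with 20 to 120 N. Pads are 22 mm wide; open, the fingers measure 114 mm over their backs; the gripper's body (76 mm by 85 mm) begins 54 mm behind the grasp point. The pads swing forward as they close: fully open they stand 13 mm farther back than shut.
Start: joints at [-1.231, 0.264, 1.604, -0, 1.274, -0.037], TCP at [0.248, -0.628, 0.231] pointing down, gripper open.
Joint ranges: [-2.63, 2.63], [-0.94, 2.18], [0.31, 2.57], [-1.31, 4.45], [0, 2.66], [-2.55, 2.55]. Speed limits (rad/s): [2.57, 2.57, 3.14, 3.14, 3.14, 3.14].

### API

Orientations are given as a rotation vector (axis times angle).
In Python, from workcell import bot, imaging gives the robot as it stands.
- The arm moves only by the tool step_arm, never from a script. Its argument "series" is a list of rows, each an object of numbers: "grip": the closure, from -1 (fully open) to 1 (shut); "x", "y", "z": the shift along the tool's x, y, z normalised to -1 to 1, where 1 is 500 mm; "ax", "ay", "az": the turn, a rotation vector about the tool's x, y, z normalised to -1 to 1, where 1 is 30 degrees. A call has 1 to 12 rows; each row is the pose to reach, as a shift and turn from the pose commanded when the call began, along the tool's axes at that moment; what a row does not reach only later rows make up. A row lasts 1/10 s, in which the tool goes at most 50 mm and 8.59 degrees, less where a joint would pass 70% of its speed; a pose out of reach is approached as far as the arm can. A call with a number of a shift or a turn outside -1 to 1 is refused whole. A call with a gripper value outside its range is refused whole. The fingers move at their own pace and stop on an object; "force" is the grip in N (left out, the last holds). Time passes only in rows, so rows that repeat a pose let the fingers close. It gives the time, the measured TCP pose, the force, the opening and the grip force at its end, in the units of the state.
- bot.read_state(): the state, without advancing time (a new reading comes with each control period).
- imaging.read_camera(name): name is "side" or "top"; returns a dict with "img" (420x560x3 uint8, red, green, blue), "fx", "fy", "cx", "cy" (pixels), "R" (3x3) and "t" (3): a world point X has camera coordinates R X + t. Camera axes: x right, y down, z forward; pixel columns grow to the right and rows downward; lengths in m; the calibration is good to about 2 mm. A picture is of the moment at which its call begins. There is no depth.
- bot.finish_job(): hands the job in; it is judged then, once.
The state is a dict: "time": time; "q": joint angles; "joint_vel": joint speeds; "joint_torque": joint torques, N m; "tool_pos": TCP position; "tcp_rot": TCP orientation; "wrist_force": force on the tool from outside, world axes, zero at the start; "torque": the same for the moment, N m; "width": opening from 0.0 (shut) to 1.0 (fully open); "grip_force": force on a finger pad.
Only numpy, scipy, OpenCV 4.12 (cv2) and the standard library are available. Lean on these libraries where they do the work, as an engineer would, in place of code of your own. Each camera call takes 0.05 s, during which the arm holds its last target. There are 200 camera calls.

## Working session

There is one attempt and no reset: what is moved stays moved. The work goes in short steps, Python scripts to look and compute and a tool call to move; the robot and the scene stay as the last step left them, time stands still between calls to the robot, and variables do not carry over. Pictures are saved under pics/ and viewed, at most 10 in all, crops included, and the job is handed in when it is done.

Besides the shell and the picture viewer there is one more tool, called by a JSON object that holds its "method" and its "body", one argument or row to a line. step_arm: Moves the arm, as the interface text tells. Scaled input: -1 to 1 covers 500 mm each way for a shift and 30 degrees each way for a turn. Its arguments: {"type":"object","properties":{"series":{"type":"array","items":{"type":"object","properties":{"grip":{"type":"number"},"x":{"type":"number","minimum":-1,"maximum":1},"y":{"type":"number","minimum":-1,"maximum":1},"z":{"type":"number","minimum":-1,"maximum":1},"ax":{"type":"number","minimum":-1,"maximum":1},"ay":{"type":"number","minimum":-1,"maximum":1},"az":{"type":"number","minimum":-1,"maximum":1}}}},"force":{"type":"number"}},"required":["series"]}

```bash
mkdir -p pics; cat > h.py <<'E'
import numpy as np, cv2
from workcell import bot, imaging
def snap(n,f):
    c=imaging.read_camera(n); cv2.imwrite('pics/'+f,cv2.cvtColor(c['img'],cv2.COLOR_RGB2BGR)); np.savez('pics/'+f+'.npz',**c); return c
def load(f): return np.load('pics/'+f+'.npz')
def ray(c,u,v):
    d=c['R'].T@np.array([(u-c['cx'])/c['fx'],(v-c['cy'])/c['fy'],1]); return -c['R'].T@c['t'],d
def onz(c,u,v,z):
    o,d=ray(c,u,v); return o+d*(z-o[2])/d[2]
def proj(c,X):
    p=c['R']@np.array(X)+c['t']; return c['fx']*p[0]/p[2]+c['cx'],c['fy']*p[1]/p[2]+c['cy']
E
python3 - <<'E'
from h import *
for n in('top','side'):
    c=snap(n,n+'0.png'); print(n,-c['R'].T@c['t'],c['R'][2],c['fx'])
print(bot.read_state())
E
```

```text
top [ 0.38394608 -0.00403102  1.0293284 ] [ 0.19517153  0.00468282 -0.98075794] 431.72924349014136
side [ 0.36861981 -0.59871542  0.89036153] [ 0.18521032  0.59813945 -0.77969631] 538.099775623728
{'time': 0.1, 'q': array([-1.23092772e+00,  2.64699518e-01,  1.60522717e+00,  4.06520460e-05,
        1.27364455e+00, -3.69133044e-02]), 'joint_vel': array([ 0.00029984, -0.00120779, -0.00349719, -0.00150196, -0.00065797,
        0.00078126]), 'joint_torque': array([ 5.46066769e-05, -5.16709435e+01, -3.68589485e+01, -4.32817183e-05,
        6.28889262e-03,  1.24080944e-05]), 'tool_pos': array([ 0.24814369, -0.62705171,  0.2300774 ]), 'tcp_rot': array([-3.08408438e+00, -5.87967132e-01,  4.08391820e-04]), 'wrist_force': array([-0.45483403, -0.23324967,  0.04353602]), 'torque': array([0.04875823, 0.02815115, 0.02765851]), 'grip_force': 0.0, 'width': 1.0031493715525854}
```

View pics/top0.png

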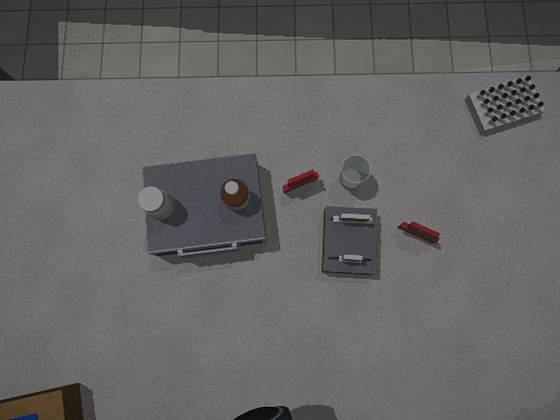

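View pics/side0.png

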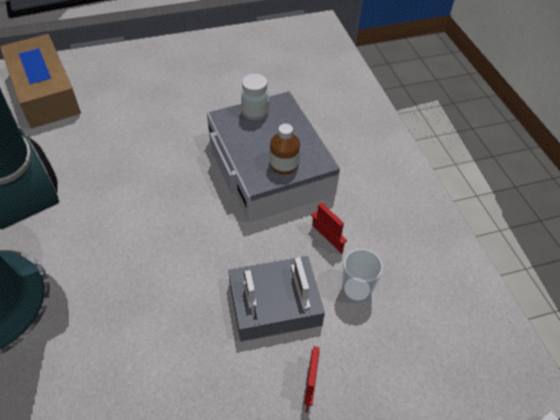

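The top view shows the stand at about (350,240), with the long holder in its far slot at (352,217) and the short one in the near slot at (350,258). The beaker is at (355,172). The shelf front slot and lip run from (178,252) to (237,245). The side view shows the long holder at (301,283). Next I'll look at enlarged crops.

```bash
python3 - <<'E'
from h import *
a=cv2.imread('pics/top0.png');b=cv2.imread('pics/side0.png')
r=lambda i,x,y,w,h,s:cv2.resize(i[y:y+h,x:x+w],None,fx=s,fy=s,interpolation=cv2.INTER_CUBIC)
A=np.vstack([np.hstack([r(a,165,230,80,30,5),r(a,315,200,80,30,5)]),np.hstack([r(b,200,110,80,100,4)[:,:400],np.zeros((400,80,3),np.uint8),r(b,225,245,100,100,4)])[:, :800]])
A=np.clip(A.astype(float)*1.5,0,255).astype(np.uint8)
cv2.imwrite('pics/crop.png',A)
E
```

```text
(no output)
```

View pics/crop.png

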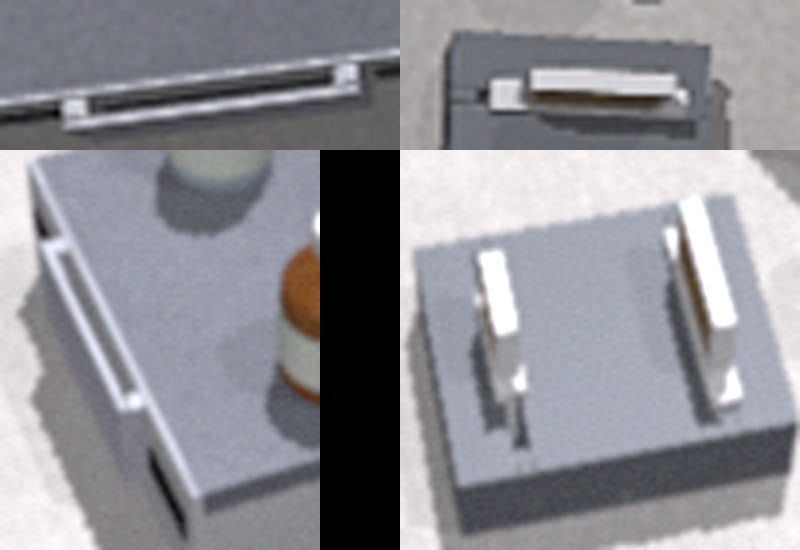

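The crops show the slot as a dark band between the two white end blocks, with the lip as the white line in front. The long holder's frame top is the white bar in the upper right, with its brown card on the robot side. Now I'll fit these features to sub-pixel accuracy.

```bash
cat > m.py <<'E'
from h import *
def lines(c,z,u0,u1,p0,p1,hw=7):
    """sample intensity along normals of image segment; return lip peak, dark min, shelf peak as world pts"""
    g=cv2.GaussianBlur(cv2.cvtColor(c['img'],cv2.COLOR_RGB2GRAY).astype(np.float32),(0,0),.6)
    p0,p1=np.array(p0,float),np.array(p1,float); t=(p1-p0)/np.linalg.norm(p1-p0); n=np.array([-t[1],t[0]])
    s=np.linspace(u0,u1,60); k=np.arange(-hw,hw+.01,.25)
    P=(p0+(p1-p0)*s[:,None])[:,None]+k[None,:,None]*n
    I=cv2.remap(g,P[...,0].astype(np.float32),P[...,1].astype(np.float32),cv2.INTER_CUBIC)
    return P,I,k,n
E
python3 - <<'E'
from m import *
for f,p0,p1,u in(('top0.png',(180,253.5),(234,247),0),('side0.png',(213,136),(232,172),0)):
    c=load(f); P,I,k,n=lines(c,.085,.1,.9,p0,p1)
    print(f,n); print(dict(zip(k.tolist(),I.mean(0).round().astype(int).tolist())))
    for q in(0,-1): print([onz(c,*P[q,i],.085).round(4).tolist() for i in (0,28,56)])
c=load('top0.png')
g=cv2.cvtColor(c['img'],cv2.COLOR_RGB2GRAY)
for f,x,y,w,h in(('top0.png',325,205,55,22),('side0.png',280,250,40,70)):
    c=load(f); g=cv2.cvtColor(c['img'],cv2.COLOR_RGB2GRAY)[y:y+h,x:x+w]; print(f); 
    m=(g>150).astype(np.uint8); print('\n'.join(''.join('%4d'%v for v in r) for r in g[::1,::2]) if f[0]=='s' else '\n'.join(''.join('%4d'%v for v in r) for r in g[6:18,5:50]))
E
```

```text
top0.png [0.11950771 0.99283327]
{-7.0: 86, -6.75: 91, -6.5: 96, -6.25: 101, -6.0: 105, -5.75: 108, -5.5: 107, -5.25: 103, -5.0: 95, -4.75: 86, -4.5: 77, -4.25: 69, -4.0: 62, -3.75: 57, -3.5: 53, -3.25: 50, -3.0: 47, -2.75: 44, -2.5: 40, -2.25: 37, -2.0: 36, -1.75: 37, -1.5: 41, -1.25: 49, -1.0: 59, -0.75: 72, -0.5: 85, -0.25: 97, 0.0: 108, 0.25: 116, 0.5: 118, 0.75: 116, 1.0: 110, 1.25: 100, 1.5: 89, 1.75: 78, 2.0: 67, 2.25: 59, 2.5: 54, 2.75: 51, 3.0: 50, 3.25: 51, 3.5: 52, 3.75: 53, 4.0: 54, 4.25: 56, 4.5: 57, 4.75: 59, 5.0: 61, 5.25: 63, 5.5: 64, 5.75: 65, 6.0: 66, 6.25: 66, 6.5: 66, 6.75: 66, 7.0: 66}
[[0.4977, 0.2244, 0.085], [0.4823, 0.2221, 0.085], [0.4671, 0.2198, 0.085]]
[[0.5077, 0.1295, 0.085], [0.4924, 0.1274, 0.085], [0.4771, 0.1254, 0.085]]
side0.png [-0.88438475  0.46675862]
{-7.0: 109, -6.75: 112, -6.5: 115, -6.25: 119, -6.0: 123, -5.75: 128, -5.5: 131, -5.25: 134, -5.0: 135, -4.75: 134, -4.5: 132, -4.25: 128, -4.0: 122, -3.75: 116, -3.5: 110, -3.25: 103, -3.0: 97, -2.75: 91, -2.5: 87, -2.25: 84, -2.0: 82, -1.75: 80, -1.5: 80, -1.25: 81, -1.0: 83, -0.75: 87, -0.5: 92
[... 7612 characters left out ...]
 117 115  91  57  56  87 105 112 115 118 117 118 118
 113 115 116 113 118 116 117 116 118  99  59  61  78 112 111 112 117 120 116 119
 115 115 118 114 118 114 116 115 115 109  73  81  89 115 114 113 118 117 111 106
 115 116 116 116 115 117 115 117 114 117  97 108 107 114 116 109 105 103  89  77
 114 116 118 116 117 116 116 115 117 118 111 118 117 109 107  88  77  74  63  49
 115 114 116 118 116 115 119 117 115 119 110 109 104  82  81  61  53  49  52  46
 117 116 116 116 116 116 116 113 107 106  93  77  70  55  54  50  51  50  50  50
 115 118 116 118 117 110 104 101  83  72  65  52  51  52  47  47  49  48  52  50
 115 117 115 103 103  86  74  71  54  50  53  48  50  48  47  51  49  52  48  51
```

```bash
python3 - <<'E'
from m import *
for f,p0,p1,k0 in(('top0.png',(180,253.5),(234,247),-2.67),('side0.png',(213,136),(232,172),-1.62)):
    c=load(f); P,I,k,n=lines(c,.085,-.3,1.3,p0,p1)
    g=I[:,np.argmin(abs(k-k0)) ]; Q=P[:,28]+k0*n
    W=np.array([onz(c,*q,.0845) for q in Q])
    print(f); print([(round(w[0],4),round(w[1],4),int(v)) for w,v in zip(W,g)])
    d=W[-1]-W[0]; print('yaw of +y dir',np.degrees(np.arctan2(d[0],-d[1])))
c=load('top0.png'); print('holder top',onz(c,355.3,215.9,.1)); a=onz(c,342,215.4,.1);b=onz(c,368,216.45,.1);print(np.degrees(np.arctan2(b[0]-a[0],-(b[1]-a[1]))),onz(c,340.75,215.4,.1),onz(c,369.85,216.5,.1))
c=load('side0.png'); print('side',onz(c,301.3,272.3,.1),onz(c,298.6,257,.1),onz(c,304.5,288,.1))
E
```

```text
top0.png
[(np.float64(0.4832), np.float64(0.2704), 37), (np.float64(0.4836), np.float64(0.2672), 39), (np.float64(0.4839), np.float64(0.264), 37), (np.float64(0.4842), np.float64(0.2608), 43), (np.float64(0.4846), np.float64(0.2576), 40), (np.float64(0.4849), np.float64(0.2544), 35), (np.float64(0.4853), np.float64(0.2512), 38), (np.float64(0.4856), np.float64(0.248), 37), (np.float64(0.4859), np.float64(0.2448), 36), (np.float64(0.4863), np.float64(0.2416), 71), (np.float64(0.4866), np.float64(0.2383), 129), (np.float64(0.487), np.float64(0.2351), 141), (np.float64(0.4873), np.float64(0.2319), 124), (np.float64(0.4876), np.float64(0.2287), 63), (np.float64(0.488), np.float64(0.2255), 48), (np.float64(0.4883), np.float64(0.2223), 48), (np.float64(0.4887), np.float64(0.2191), 49), (np.float64(0.489), np.float64(0.2159), 45), (np.float64(0.4893), np.float64(0.2127), 42), (np.float64(0.4897), np.float64(0.2095), 44), (np.float64(0.49), np.float64(0.2063), 45), (np.float64(0.4904), np.float64(0.203), 46), (np.float64(0.4907), np.float64(0.1998), 48), (np.float64(0.491), np.float64(0.1966
[... 4054 characters left out ...]
at64(0.5019), np.float64(0.1104), 111), (np.float64(0.5023), np.float64(0.1076), 88), (np.float64(0.5027), np.float64(0.1048), 84), (np.float64(0.5031), np.float64(0.102), 85), (np.float64(0.5035), np.float64(0.0992), 86), (np.float64(0.5039), np.float64(0.0964), 87), (np.float64(0.5042), np.float64(0.0937), 88), (np.float64(0.5046), np.float64(0.0909), 88), (np.float64(0.505), np.float64(0.0882), 88)]
yaw of +y dir 7.816184927383948
holder top [ 0.55615376 -0.15121941  0.1       ]
-3.248352112988907 [ 0.55776032 -0.11946997  0.1       ] [ 0.55432654 -0.18292625  0.1       ]
side [ 0.55640514 -0.15116505  0.1       ] [ 0.5613512  -0.12039282  0.1       ] [ 0.55222953 -0.1816444   0.1       ]
```

```bash
cat > mv.py <<'E'
import sys
from h import *
from scipy.spatial.transform import Rotation as Ro
def go(x,y,z,psi):
    s=bot.read_state(); R=Ro.from_rotvec(s['tcp_rot']); p=np.radians(psi)
    T=Ro.from_matrix(np.array([[-np.sin(p),np.cos(p),0],[np.cos(p),np.sin(p),0],[0,0,-1]]).T.copy()) if 0 else Ro.from_matrix(np.column_stack([[-np.sin(p),np.cos(p),0],[np.cos(p),np.sin(p),0],[0,0,-1]]))
    d=R.inv().apply(np.array([x,y,z])-s['tool_pos'])/.5; a=np.degrees((R.inv()*T).as_rotvec())/30
    print('t',s['time'],'pos',s['tool_pos'].round(4),'w',round(s['width'],3),'F',s['wrist_force'].round(1),'shift',d.round(4),'turn',a.round(4))
if len(sys.argv)==5: go(*map(float,sys.argv[1:]))
E
python3 mv.py .556 -.151 .2 -3.2
python3 - <<'E'
from m import *
for f,p0,p1 in(('top0.png',(180,253.5),(234,247)),('side0.png',(213,136),(232,172))):
    c=load(f); P,I,k,n=lines(c,.085,.1,.9,p0,p1)
    for m in(k>-1,k<-3.5):
        J=np.where((m&(k<4))[None],I,0); i=J.argmax(1); W=np.array([onz(c,*P[r,i[r]],.085) for r in range(60)])
        b=np.polyfit(W[:,1],W[:,0],1); print(f,'yaw',np.degrees(np.arctan(-b[0])),'x at y.176',np.polyval(b,.176))
c=load('top0.png'); print('beaker rim',onz(c,355,168,.09))
E
```

```text
t 0.1 pos [ 0.2481 -0.6271  0.2301] w 1.003 F [-0.5 -0.2  0. ] shift [ 0.9228 -0.6587  0.0616] turn [-0.0032 -0.0023 -2.1738]
top0.png yaw 6.307294368805206 x at y.176 0.48610120657963735
top0.png yaw 6.335339842776916 x at y.176 0.49993977023609815
side0.png yaw 6.368443016552105 x at y.176 0.4860457485672436
side0.png yaw 6.417555245125281 x at y.176 0.4999849859284018
beaker rim [ 0.66812477 -0.15713006  0.09      ]
```

{"method": "step_arm", "body": {
  "series": [
    {"x": 0.46,"y": -0.33,"z": 0,"az": -1,"grip": 0.06},
    {"x": 0.46,"y": -0.33,"z": 0,"az": -1,"grip": 0.06},
    {"x": 0.46,"y": -0.33,"z": 0,"az": -1,"grip": 0.06},
    {"x": 0.46,"y": -0.33,"z": 0,"az": -1,"grip": 0.06},
    {"x": 0.46,"y": -0.33,"z": 0,"az": -1,"grip": 0.06},
    {"x": 0.46,"y": -0.33,"z": 0,"az": -1,"grip": 0.06},
    {"x": 0.46,"y": -0.33,"z": 0,"az": -1,"grip": 0.06}
  ],
  "force": 60
}}

```text
validation failed for argument at $.se...
```

```bash
python3 mv.py .556 -.151 .2 -3.2
```

```text
t 0.1 pos [ 0.2481 -0.6271  0.2301] w 1.003 F [-0.5 -0.2  0. ] shift [ 0.9228 -0.6587  0.0616] turn [-0.0032 -0.0023 -2.1738]
```

The call was refused at `$.se...` (truncated) and the arm did not move. I'll retry one short row with every field given.

{"method": "step_arm", "body": {
  "series": [
    {"grip": 0.06,"x": 0.1,"y": -0.07,"z": 0.01,"ax": 0.01,"ay": 0.01,"az": -0.2}
  ],
  "force": 60
}}

```text
time: 0.2
tool_pos: [0.2735, -0.5893, 0.2269]
tcp_rot: [-3.048, -0.744, -0.004]
wrist_force: [1.2, -0.1, 0.5]
width: 0.861
grip_force: 0.0
```

{"method": "step_arm", "body": {
  "series": [
    {"grip": 0.06,"x": 0.4,"y": -0.28,"z": 0.0,"ax": 0.0,"ay": 0.0,"az": -0.95},
    {"grip": 0.06,"x": 0.4,"y": -0.28,"z": 0.0,"ax": 0.0,"ay": 0.0,"az": -0.95},
    {"grip": 0.06,"x": 0.4,"y": -0.28,"z": 0.0,"ax": 0.0,"ay": 0.0,"az": -0.95},
    {"grip": 0.06,"x": 0.4,"y": -0.28,"z": 0.0,"ax": 0.0,"ay": 0.0,"az": -0.95},
    {"grip": 0.06,"x": 0.4,"y": -0.28,"z": 0.0,"ax": 0.0,"ay": 0.0,"az": -0.95},
    {"grip": 0.06,"x": 0.4,"y": -0.28,"z": 0.0,"ax": 0.0,"ay": 0.0,"az": -0.95}
  ]
}}

```text
time: 0.8
tool_pos: [0.3899, -0.3646, 0.2285]
tcp_rot: [-2.763, -1.481, -0.011]
wrist_force: [0.1, -1.6, 0.1]
width: 0.468
grip_force: 0.0
```

```bash
python3 mv.py .556 -.151 .2 -3.2
```

```text
t 0.8 pos [ 0.3899 -0.3646  0.2285] w 0.468 F [ 0.1 -1.6  0.1] shift [0.5391 0.0404 0.0621] turn [-8.000e-04 -1.950e-02 -1.014e+00]
```

{"method": "step_arm", "body": {
  "series": [
    {"grip": 0.06,"x": 0.539,"y": 0.04,"z": 0.03,"ax": 0.0,"ay": -0.02,"az": -0.98},
    {"grip": 0.06,"x": 0.539,"y": 0.04,"z": 0.03,"ax": 0.0,"ay": -0.02,"az": -0.98},
    {"grip": 0.06,"x": 0.539,"y": 0.04,"z": 0.03,"ax": 0.0,"ay": -0.02,"az": -0.98},
    {"grip": 0.06,"x": 0.539,"y": 0.04,"z": 0.03,"ax": 0.0,"ay": -0.02,"az": -0.98},
    {"grip": 0.06,"x": 0.539,"y": 0.04,"z": 0.03,"ax": 0.0,"ay": -0.02,"az": -0.98},
    {"grip": 0.06,"x": 0.539,"y": 0.04,"z": 0.03,"ax": 0.0,"ay": -0.02,"az": -0.98},
    {"grip": 0.06,"x": 0.539,"y": 0.04,"z": 0.03,"ax": 0.0,"ay": -0.02,"az": -0.98},
    {"grip": 0.06,"x": 0.539,"y": 0.04,"z": 0.03,"ax": 0.0,"ay": -0.02,"az": -0.98}
  ]
}}

```text
time: 1.6
tool_pos: [0.5549, -0.1571, 0.2153]
tcp_rot: [2.305, 2.133, -0.006]
wrist_force: [-0.2, -0.6, -0.3]
width: 0.474
grip_force: 0.0
```

```bash
python3 mv.py .556 -.151 .068 -3.2; python3 - <<'E'
from h import *
c=snap('side','s1.png')
i=cv2.imread('pics/s1.png')[150:380,180:440]
cv2.imwrite('pics/s1c.png',cv2.resize(i,None,fx=2.5,fy=2.5,interpolation=cv2.INTER_CUBIC))
E
```

```text
t 1.6 pos [ 0.5549 -0.1571  0.2153] w 0.474 F [-0.2 -0.6 -0.3] shift [0.0133 0.0018 0.2945] turn [-0.0039  0.0065 -0.0419]
```

View pics/s1c.png

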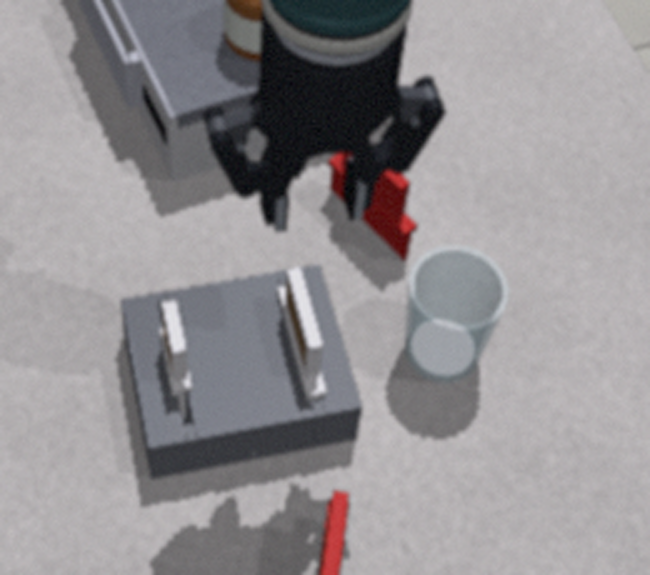

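The crop shows the fingers open about 40 mm, straddling above the long holder (frame at crop (305,320)). The beaker at (455,310) is clear of them. Descending.

{"method": "step_arm", "body": {
  "series": [
    {"grip": 0.06,"x": 0.013,"y": 0.002,"z": 0.06,"ax": -0.004,"ay": 0.006,"az": -0.042},
    {"grip": 0.06,"x": 0.013,"y": 0.002,"z": 0.12,"ax": -0.004,"ay": 0.006,"az": -0.042},
    {"grip": 0.06,"x": 0.013,"y": 0.002,"z": 0.18,"ax": -0.004,"ay": 0.006,"az": -0.042},
    {"grip": 0.06,"x": 0.013,"y": 0.002,"z": 0.23,"ax": -0.004,"ay": 0.006,"az": -0.042},
    {"grip": 0.06,"x": 0.013,"y": 0.002,"z": 0.27,"ax": -0.004,"ay": 0.006,"az": -0.042},
    {"grip": 0.06,"x": 0.013,"y": 0.002,"z": 0.294,"ax": -0.004,"ay": 0.006,"az": -0.042},
    {"grip": 0.06,"x": 0.013,"y": 0.002,"z": 0.294,"ax": -0.004,"ay": 0.006,"az": -0.042},
    {"grip": 0.06,"x": 0.013,"y": 0.002,"z": 0.294,"ax": -0.004,"ay": 0.006,"az": -0.042}
  ]
}}

```text
time: 2.45
tool_pos: [0.5567, -0.1517, 0.0695]
tcp_rot: [2.284, 2.155, 0.002]
wrist_force: [0.6, -0.5, -0.3]
width: 0.473
grip_force: 0.0
```

```bash
python3 mv.py .556 -.151 .068 -3.2
```

```text
t 2.45 pos [ 0.5567 -0.1517  0.0695] w 0.473 F [ 0.6 -0.5 -0.3] shift [ 0.0013 -0.0016  0.003 ] turn [ 0.004   0.0001 -0.0039]
```

{"method": "step_arm", "body": {
  "series": [
    {"grip": 1.0,"x": 0.001,"y": -0.001,"z": 0.003,"ax": 0.004,"ay": 0.0,"az": -0.004},
    {"grip": 1.0,"x": 0.001,"y": -0.001,"z": 0.003,"ax": 0.004,"ay": 0.0,"az": -0.004},
    {"grip": 1.0,"x": 0.001,"y": -0.001,"z": 0.003,"ax": 0.004,"ay": 0.0,"az": -0.004},
    {"grip": 1.0,"x": 0.001,"y": -0.001,"z": 0.003,"ax": 0.004,"ay": 0.0,"az": -0.004},
    {"grip": 1.0,"x": 0.001,"y": -0.001,"z": 0.003,"ax": 0.004,"ay": 0.0,"az": -0.004},
    {"grip": 1.0,"x": 0.001,"y": -0.001,"z": 0.003,"ax": 0.004,"ay": 0.0,"az": -0.004},
    {"grip": 1.0,"x": 0.001,"y": -0.001,"z": 0.003,"ax": 0.004,"ay": 0.0,"az": -0.004}
  ],
  "force": 80
}}

```text
time: 3.15
tool_pos: [0.5572, -0.1506, 0.0688]
tcp_rot: [2.28, 2.159, 0.001]
wrist_force: [0.0, -0.4, 5.8]
width: 0.106
grip_force: 78.6
```

```bash
python3 mv.py .556 -.151 .2 -3.2
```

```text
t 3.15 pos [ 0.5572 -0.1506  0.0688] w 0.106 F [ 0.  -0.4  5.8] shift [-0.0011 -0.002  -0.2625] turn [0.0032 0.0009 0.0028]
```

{"method": "step_arm", "body": {
  "series": [
    {"grip": 1.0,"x": 0.0,"y": -0.001,"z": -0.04,"ax": 0.0,"ay": 0.0,"az": 0.0},
    {"grip": 1.0,"x": 0.0,"y": -0.001,"z": -0.1,"ax": 0.0,"ay": 0.0,"az": 0.0},
    {"grip": 1.0,"x": 0.0,"y": -0.001,"z": -0.18,"ax": 0.0,"ay": 0.0,"az": 0.0},
    {"grip": 1.0,"x": 0.0,"y": -0.001,"z": -0.26,"ax": 0.0,"ay": 0.0,"az": 0.0},
    {"grip": 1.0,"x": 0.0,"y": -0.001,"z": -0.26,"ax": 0.0,"ay": 0.0,"az": 0.0},
    {"grip": 1.0,"x": 0.0,"y": -0.001,"z": -0.26,"ax": 0.0,"ay": 0.0,"az": 0.0}
  ]
}}

```text
time: 3.75
tool_pos: [0.5563, -0.1503, 0.1984]
tcp_rot: [2.28, 2.159, 0.001]
wrist_force: [0.1, -0.7, -0.7]
width: 0.104
grip_force: 78.9
```

```bash
python3 mv.py .493 .176 .175 6.35
```

```text
t 3.75 pos [ 0.5563 -0.1503  0.1984] w 0.104 F [ 0.1 -0.7 -0.7] shift [ 0.6447 -0.162   0.0464] turn [ 0.0031  0.0008 -0.3156]
```

{"method": "step_arm", "body": {
  "series": [
    {"grip": 1.0,"x": 0.06,"y": -0.07,"z": 0.0,"ax": 0.0,"ay": 0.0,"az": -0.05},
    {"grip": 1.0,"x": 0.13,"y": -0.14,"z": 0.0,"ax": 0.0,"ay": 0.0,"az": -0.1},
    {"grip": 1.0,"x": 0.21,"y": -0.18,"z": 0.0,"ax": 0.0,"ay": 0.0,"az": -0.15},
    {"grip": 1.0,"x": 0.3,"y": -0.2,"z": 0.0,"ax": 0.0,"ay": 0.0,"az": -0.2},
    {"grip": 1.0,"x": 0.39,"y": -0.2,"z": 0.0,"ax": 0.0,"ay": 0.0,"az": -0.25},
    {"grip": 1.0,"x": 0.48,"y": -0.2,"z": 0.0,"ax": 0.0,"ay": 0.0,"az": -0.316},
    {"grip": 1.0,"x": 0.57,"y": -0.2,"z": 0.0,"ax": 0.003,"ay": 0.001,"az": -0.316},
    {"grip": 1.0,"x": 0.645,"y": -0.18,"z": 0.02,"ax": 0.003,"ay": 0.001,"az": -0.316},
    {"grip": 1.0,"x": 0.645,"y": -0.165,"z": 0.04,"ax": 0.003,"ay": 0.001,"az": -0.316},
    {"grip": 1.0,"x": 0.645,"y": -0.162,"z": 0.046,"ax": 0.003,"ay": 0.001,"az": -0.316},
    {"grip": 1.0,"x": 0.645,"y": -0.162,"z": 0.046,"ax": 0.003,"ay": 0.001,"az": -0.316},
    {"grip": 1.0,"x": 0.645,"y": -0.162,"z": 0.046,"ax": 0.003,"ay": 0.001,"az": -0.316}
  ]
}}

```text
time: 4.95
tool_pos: [0.4917, 0.1748, 0.1737]
tcp_rot: [-2.095, -2.337, 0.004]
wrist_force: [-0.1, -0.1, -0.3]
width: 0.105
grip_force: 78.9
```

```bash
python3 mv.py .493 .176 .150 6.35; python3 - <<'E'
from h import *
r=[]
for n,x,y,w,h in(('top',165,190,100,100),('side',180,90,100,110)):
    snap(n,n+'2.png'); i=cv2.imread('pics/%s2.png'%n)[y:y+h,x:x+w]; r.append(cv2.resize(i,(395,400*h//100)[:2] if n=='top' else (400,440),interpolation=cv2.INTER_CUBIC)[:400])
cv2.imwrite('pics/c2.png',np.clip(np.hstack(r).astype(float)*1.5,0,255).astype(np.uint8))
E
```

```text
t 4.95 pos [0.4917 0.1748 0.1737] w 0.105 F [-0.1 -0.1 -0.3] shift [0.002  0.0031 0.0473] turn [-0.008  -0.0007 -0.0031]
```

View pics/c2.png

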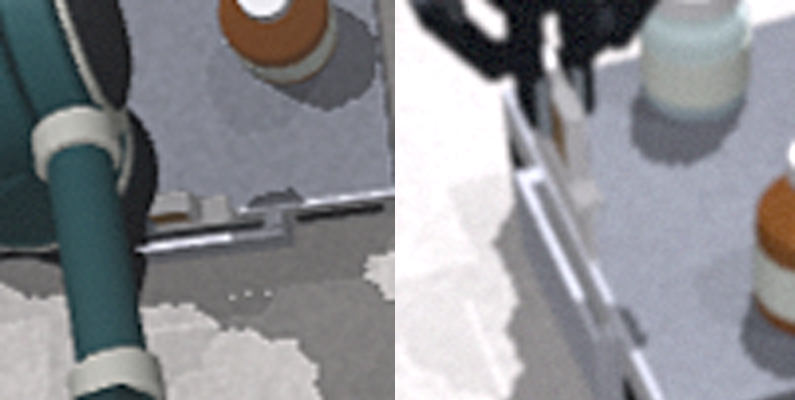

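The crops show the holder gripped with its card towards the robot (brown at (165,215) on the left, (560,130) on the right). The shoulder's end is at (215,208) on the left and the blade hangs above the slot. I'll compare the expected shoulder-end corners with these.

```bash
python3 - <<'E'
from h import *
t=np.radians(6.3); ex=np.array([np.cos(t),np.sin(t),0]); ey=np.array([-np.sin(t),np.cos(t),0])
o=np.array([.4917,.1748,.1737-.0188])
P=lambda x,y,z:o+ex*x+ey*y+[0,0,z]
pts={'shTopFar':P(.007,-.045,.008),'shTopNear':P(-.007,-.045,.008),'shTopFarIn':P(.007,-.032,.008),'bladeBotEnd':P(0,-.045,-.036),'bladeTopEnd':P(0,-.045,0)}
for n,x,y,s in(('top',165,190,3.95),('side',180,90,4)):
    c=load(n+'2.png')
    for k,p in pts.items():
        u,v=proj(c,p); print(n,k,(round((u-x+.5)*s+(395 if n=='side' else 0)),round((v-y+.5)*4)), round(u,1),round(v,1))
c=load('top2.png');g=cv2.cvtColor(c['img'],cv2.COLOR_RGB2GRAY); print('\n'.join(''.join('%4d'%v for v in r) for r in g[234:252,200:232]))
c=load('side2.png');g=cv2.cvtColor(c['img'],cv2.COLOR_RGB2GRAY); print('\n'.join(''.join('%4d'%v for v in r) for r in g[126:162,214:236]))
E
```

```text
top shTopFar (226, 193) 221.7 237.8
top shTopNear (228, 221) 222.3 244.6
top shTopFarIn (201, 196) 215.3 238.6
top bladeBotEnd (240, 217) 225.2 243.9
top bladeTopEnd (230, 209) 222.6 241.7
side shTopFar (603, 198) 231.6 139.0
side shTopNear (576, 206) 224.7 140.9
side shTopFarIn (594, 180) 229.4 134.6
side bladeBotEnd (594, 266) 229.3 156.0
side bladeTopEnd (590, 214) 228.4 143.0
  24  23  23  17  26  82  96  90  91  87  84  89  91  89  89  88  87  87  89  90  88  87  88  88  88  88  89  88  87  88  90  90
  22  20  22  19  22  79  94  89  90  89  88  88  91  89  90  88  87  87  88  88  87  88  89  88  88  85  87  88  88  88  90  89
  25  22  24  19  28  78  93  87  88  88  85  87  88  90  90  91  88  88  88  87  88  87  88  89  89  87  85  87  87  89  91  90
  23  23  21  18  39  81  92  89  92  91  82  82  86  87  92  93  92  89  89  90  90  87  87  91  92  90  86  85  87  92  91  91
  23  23  21  15  60  83  90  94 104 106 105 108  88  75  86  89  90  90  89  93  94  92  87  88  90  89  89  88  92  89  85  87
  22  23  19  15  86 107 103  99  97  99  99 102  88  69  70  75  81  89
[... 4108 characters left out ...]
8  79  82 111 145 156 132  94  85  86  99 115 116 111 116 110 112 113 112 112
  80  80  78  78  78  88 126 153 145 108  86  84  93 110 125 130 125 117 110 111 114 112
  81  83  80  77  78  83 110 147 161 129  91  84  88 100 127 141 131 119 111 112 113 116
  89  82  82  82  80  79  95 133 160 146 108  86  85  93 115 145 147 123 111 115 115 114
  87  83  80  79  82  79  85 112 154 159 130  94  80  89 106 136 151 135 114 113 113 116
  92  85  78  81  79  75  80  98 136 163 152 111  85  86  94 122 146 145 123 116 112 111
  96  89  83  83  80  81  79  87 116 153 160 131  92  83  87 104 139 152 135 117 116 111
  96  94  87  83  78  80  81  80  98 138 166 151 109  83  85  96 124 147 146 125 114 110
```

Both views put the holder about 1.3 mm closer to the robot than the TCP predicts. I'll correct for that and go down to just above the mouth, then in.

```bash
python3 mv.py .4942 .176 .148 6.35
```

```text
t 5.05 pos [0.4924 0.1751 0.1747] w 0.101 F [-0.9 -0.5 -1.1] shift [0.0014 0.0039 0.0534] turn [-0.0039 -0.0018 -0.0035]
```

{"method": "step_arm", "body": {
  "series": [
    {"grip": 1.0,"x": 0.001,"y": 0.0035,"z": 0.03,"ax": -0.004,"ay": -0.001,"az": -0.003},
    {"grip": 1.0,"x": 0.001,"y": 0.0035,"z": 0.053,"ax": -0.004,"ay": -0.001,"az": -0.003},
    {"grip": 1.0,"x": 0.001,"y": 0.0035,"z": 0.053,"ax": -0.004,"ay": -0.001,"az": -0.003},
    {"grip": 1.0,"x": 0.001,"y": 0.0035,"z": 0.053,"ax": -0.004,"ay": -0.001,"az": -0.003}
  ]
}}

```text
time: 5.45
tool_pos: [0.4937, 0.1765, 0.1478]
tcp_rot: [-2.093, -2.342, 0.001]
wrist_force: [-0.4, 0.3, -0.3]
width: 0.107
grip_force: 78.9
```

```bash
python3 - <<'E'
from h import *
r=[]
for n,x,y,w,h in(('top',195,225,50,50),('side',195,110,50,70)):
    snap(n,n+'3.png'); i=cv2.imread('pics/%s3.png'%n)[y:y+h,x:x+w]; r.append(np.vstack([cv2.resize(i,None,fx=8,fy=8,interpolation=cv2.INTER_CUBIC),np.zeros((560-8*h,400,3),np.uint8)]))
cv2.imwrite('pics/c3.png',np.clip(np.hstack(r).astype(float)*1.6,0,255).astype(np.uint8))
E
python3 mv.py .4942 .176 .132 6.35
```

```text
t 5.55 pos [0.4944 0.1769 0.1486] w 0.103 F [ 0.2 -0.9 -0.2] shift [-0.0018 -0.0006  0.0332] turn [ 0.0015 -0.0012  0.0025]
```

View pics/c3.png

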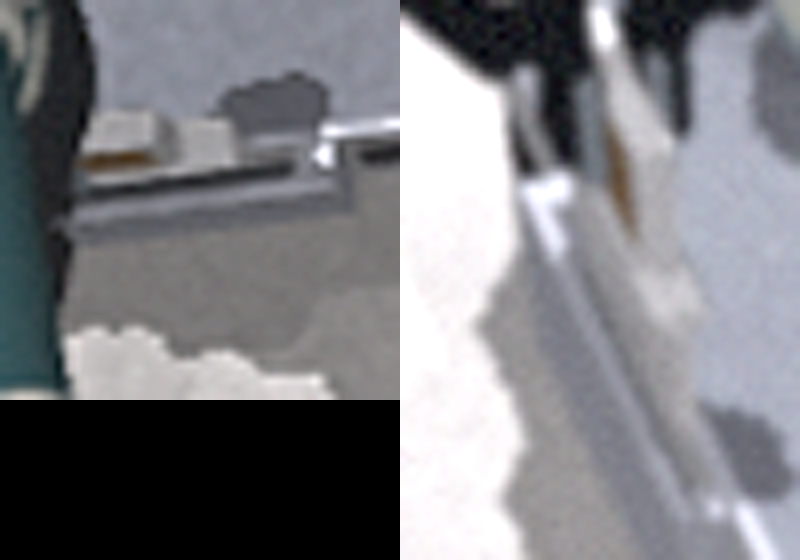

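The blade's lower edge lies along the slot: right crop around (690,490), just inside the end block at (715,510). Lowering into the mouth and watching the force.

{"method": "step_arm", "body": {
  "series": [
    {"grip": 1.0,"x": -0.001,"y": 0.0,"z": 0.01,"ax": 0.0,"ay": 0.0,"az": 0.0},
    {"grip": 1.0,"x": -0.001,"y": 0.0,"z": 0.02,"ax": 0.0,"ay": 0.0,"az": 0.0},
    {"grip": 1.0,"x": -0.001,"y": 0.0,"z": 0.03,"ax": 0.0,"ay": 0.0,"az": 0.0},
    {"grip": 1.0,"x": -0.001,"y": 0.0,"z": 0.034,"ax": 0.0,"ay": 0.0,"az": 0.0},
    {"grip": 1.0,"x": -0.001,"y": 0.0,"z": 0.034,"ax": 0.0,"ay": 0.0,"az": 0.0}
  ]
}}

```text
time: 6.05
tool_pos: [0.4936, 0.1763, 0.1303]
tcp_rot: [-2.092, -2.342, 0.001]
wrist_force: [-0.1, 0.2, -1.6]
width: 0.102
grip_force: 78.9
```

{"method": "step_arm", "body": {
  "series": [
    {"grip": 1.0,"x": 0.0,"y": 0.0,"z": 0.01,"ax": 0.0,"ay": 0.0,"az": 0.0},
    {"grip": 1.0,"x": 0.0,"y": 0.0,"z": 0.02,"ax": 0.0,"ay": 0.0,"az": 0.0},
    {"grip": 1.0,"x": 0.0,"y": 0.0,"z": 0.03,"ax": 0.0,"ay": 0.0,"az": 0.0},
    {"grip": 1.0,"x": 0.0,"y": 0.0,"z": 0.03,"ax": 0.0,"ay": 0.0,"az": 0.0},
    {"grip": 1.0,"x": 0.0,"y": 0.0,"z": 0.03,"ax": 0.0,"ay": 0.0,"az": 0.0}
  ]
}}

```text
time: 6.55
tool_pos: [0.4939, 0.1764, 0.1157]
tcp_rot: [-2.093, -2.342, 0.0]
wrist_force: [0.3, -0.6, -1.4]
width: 0.105
grip_force: 78.9
```

```bash
python3 mv.py .4942 .176 .105 6.35
```

```text
t 6.55 pos [0.4939 0.1764 0.1157] w 0.105 F [ 0.3 -0.6 -1.4] shift [-0.0008  0.0005  0.0214] turn [-0.0011 -0.0007  0.0031]
```

Free in the slot. Now pressing to nearly home in small steps.

{"method": "step_arm", "body": {
  "series": [
    {"grip": 1.0,"x": 0.0,"y": 0.0,"z": 0.006,"ax": 0.0,"ay": 0.0,"az": 0.0},
    {"grip": 1.0,"x": 0.0,"y": 0.0,"z": 0.012,"ax": 0.0,"ay": 0.0,"az": 0.0},
    {"grip": 1.0,"x": 0.0,"y": 0.0,"z": 0.018,"ax": 0.0,"ay": 0.0,"az": 0.0},
    {"grip": 1.0,"x": 0.0,"y": 0.0,"z": 0.02,"ax": 0.0,"ay": 0.0,"az": 0.0},
    {"grip": 1.0,"x": 0.0,"y": 0.0,"z": 0.02,"ax": 0.0,"ay": 0.0,"az": 0.0}
  ],
  "force": 100
}}

```text
time: 7.05
tool_pos: [0.4947, 0.1766, 0.1066]
tcp_rot: [2.093, 2.342, 0.002]
wrist_force: [-0.3, -0.0, 5.6]
width: 0.098
grip_force: 101.3
```

```bash
python3 mv.py .4942 .176 .103 6.35
```

```text
t 7.05 pos [0.4947 0.1766 0.1066] w 0.098 F [-0.3 -0.   5.6] shift [-0.0012 -0.0011  0.0072] turn [ 0.0024 -0.0014  0.003 ]
```

{"method": "step_arm", "body": {
  "series": [
    {"grip": 1.0,"x": 0.0,"y": 0.0,"z": 0.003,"ax": 0.0,"ay": 0.0,"az": 0.0},
    {"grip": 1.0,"x": 0.0,"y": 0.0,"z": 0.006,"ax": 0.0,"ay": 0.0,"az": 0.0},
    {"grip": 1.0,"x": 0.0,"y": 0.0,"z": 0.006,"ax": 0.0,"ay": 0.0,"az": 0.0}
  ]
}}

```text
time: 7.35
tool_pos: [0.4947, 0.1766, 0.1039]
tcp_rot: [2.093, 2.342, 0.002]
wrist_force: [-1.2, -0.2, 6.6]
width: 0.098
grip_force: 101.6
```

{"method": "step_arm", "body": {
  "series": [
    {"grip": 1.0,"x": 0.0,"y": 0.0,"z": 0.002,"ax": 0.0,"ay": 0.0,"az": 0.0},
    {"grip": 1.0,"x": 0.0,"y": 0.0,"z": 0.003,"ax": 0.0,"ay": 0.0,"az": 0.0},
    {"grip": 1.0,"x": 0.0,"y": 0.0,"z": 0.003,"ax": 0.0,"ay": 0.0,"az": 0.0}
  ]
}}

```text
time: 7.65
tool_pos: [0.4948, 0.1767, 0.1038]
tcp_rot: [2.093, 2.343, 0.002]
wrist_force: [-4.1, -0.2, 14.6]
width: 0.099
grip_force: 102.8
```

The force jumped to 14.6 N at TCP 0.1038 m, which is the computed home height. One last look.

```bash
python3 - <<'E'
from h import *
snap('side','s4.png'); i=cv2.imread('pics/s4.png')[90:190,180:300]
cv2.imwrite('pics/c4.png',np.clip(cv2.resize(i,None,fx=6,fy=6,interpolation=cv2.INTER_CUBIC)*1.4,0,255).astype(np.uint8))
s=bot.read_state();print(s['tool_pos'],s['wrist_force'],s['grip_force'],s['time'])
E
```

```text
[0.49480598 0.17667712 0.10380084] [-4.76720056 -0.79510294 14.3775359 ] 102.82588005065918 7.7
```

View pics/c4.png

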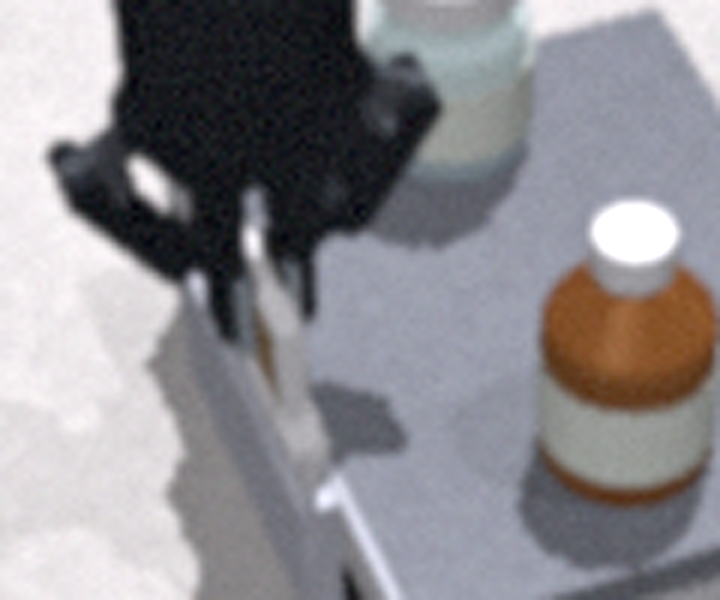

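The shoulder sits on the lip, with its end at (315,470) next to the end block at (330,495). The card faces the robot and the bottles are untouched. Handing in.

```bash
python3 -c "
from workcell import bot
print(bot.finish_job())"
```

```text
the job is handed in; nothing more can be done
None
```

The long label holder is in the slot with its card facing the robot, pressed home with the shoulder on the lip (about 14 N at the wrist) and still held by the fingers; I handed the job in at about 8 s, and no verdict came back.

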